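# Tray of turned knobs from the finishing turntable into the drying rack

## Robot

A 6-joint arm with a two-finger parallel gripper is mounted at the origin on the work surface. World frame = base frame: x ahead of the robot, y to its left, z up, the work surface at z = 0. Lengths are in mm, angles in rad, forces in N, time in s.
With the tool pointing down it reaches from about 350 to 775 mm from the base axis. Payload 7.3 kg.
Tool frame: the origin (TCP) lies midway between the tips of the shut fingers; the grasp point (between the pads) lies 19 mm behind it; z points along the fingers, y is the line along which they close (so a half turn about z gives the same grasp; the last joint's range is limited). The gripper opens to 92 mm and grips with 3 to 60 N. Pads are 19 mm wide; open, the fingers measure 130 mm over their backs; the gripper's body (75 mm by 190 mm) begins 47 mm behind the grasp point.
Start: joints at [-1.464, 0.342, 1.524, -0, 1.275, -0.146], TCP at [131.333, -508.327, 226.741] pointing down, gripper open.
Joint ranges: [-2.53, 2.53], [-0.77, 2.02], [0.04, 2.7], [-1, 4.14], [0.28, 2.66], [-3.11, 3.11]. Speed limits (rad/s): [2.57, 2.57, 3.14, 3.14, 3.14, 3.14].

## Interface

Orientations are given as [roll, pitch, yaw] about the fixed x, y, z axes, in that order (R = Rz(yaw) Ry(pitch) Rx(roll)).
In Python, from plant import bot gives the robot as it stands.
- The arm moves only by the tool servo_tool, never from a script. Its argument "deltas" is a list of rows, each a list of 2 entries, a list of its own where there are three numbers: the shift along the tool's x, y, z in m, then the turn, a rotation vector about the tool's x, y, z in degrees. A call has 1 to 20 rows; each row shifts and turns the commanded pose from where the row before left it, along the tool's axes as they then stand; what a row does not reach is not made up. A row lasts 1/8 s, in which the tool goes at most 62.5 mm and 10.7 degrees, less where a joint would pass 70% of its speed; a pose out of reach is approached as far as the arm can. A call with a gripper value outside its range is refused whole. "fingers" is the opening, from 0 (shut) to 1 (fully open), set as the call begins (left out, the last holds). The fingers move at their own pace and stop on an object; the grip force is fixed at half the most. Time passes only in rows, so rows that do not move let the fingers close. It gives the time, the measured TCP pose, the force, the opening and the grip force at its end, in the units of the state.
- bot.get_obs(): the state, without advancing time (a new reading comes with each control period).
- bot.capture(name): name is "scene" or "side" or "wrist"; returns the picture (420x560x3 uint8, red, green, blue); there is no depth.
- bot.camera_model(name): a dict with "mtx" (3x3 intrinsics, pixels), "dist" ([k1, k2, p1, p2, k3] as OpenCV has them; the pictures are not rectified), "xyz" and "rotation" of the camera in the world. Camera axes: x right, y down, z forward; pixel columns grow to the right and rows downward; lengths in mm; the calibration is good to about 2 mm. A picture is of the moment at which its call begins: read the wrist's pose just before it. camera_model takes no time and is no camera call; for the wrist camera it gives the pose at the moment of the call.
- bot.close_job(): hands the job in; it is judged then, once.
The state is a dict: "time": time; "joint_positions": joint angles; "dq": joint speeds; "tau": joint torques, N m; "tool_pos": TCP position; "tcp_rot": TCP orientation; "contact_force": force on the tool from outside, world axes, zero at the start; "moment": the same for the moment, N m; "grip_width": finger opening in mm; "finger_force": force on a finger pad.
Only numpy, scipy, OpenCV 4.12 (cv2) and the standard library are available. Lean on these libraries where they do the work, as an engineer would, in place of code of your own. Each camera call takes 0.05 s, during which the arm holds its last target. There are 200 camera calls.

## Task

Turn the finishing turntable (the steel post is there for that) until it clicks into its detent with the tray facing the drying rack, then slide the loaded tray straight off it into the rack until it is fully home against the back stop. The three wooden knobs must stay standing in the tray; do not lift the tray, and leave the other things on the bench and on the rack where they are.

Things in the scene. Friction and masses are not known exactly. Their poses are not given: they have to be found in the camera images.
- station: fixed finishing station: grey plinth with the turntable, and behind it the plywood drying rack. Origin on the bench under the turntable's axis; +x points from there into the rack (the way the tray slides), z up. Rack: side panels from x = 130 to 315 mm, 200 high, inner faces at y = +-67. Grey index block with a spring roller at y = -140 to -190, 50 high
- bay_mouth (a point): centre of the rack's opening at bay-floor level: station x = 130 mm, 53 mm above the bench. Flared guides 30 high stand beside it from 27 mm in front. Inside, cap strips 20 wide run along both panels, underside 34 mm above the bay floor; the back stop's face is 173 mm beyond this point
- roof_edge (a point): middle of the front lower edge of the rack's slatted roof, station x = 103 mm, 150 mm above the bench; an upright front board 50 high and 8 thick stands on that edge. It overhangs the mouth by 27 mm, so that an upright tool cannot follow the tray home: there the tool must lean back from the rack, by some 25 to 45 degrees
- turntable: round plywood turntable, 250 mm across, top 55 mm above the bench, turning about the station's z axis; origin on that axis, x along its tray channel. In the detent its x is the station's x; it starts 0.7 to 1.35 rad counter-clockwise (from above) of it. Near the end a spring roller rides over a bump (5 N at the post), then a lug stops it. Rails 14 high guide the tray's sides
- turn_post (a point): upright round steel post on the turntable for turning it, 14 mm across, top 110 mm above the bench; this point is on its axis 90 mm above the bench, 116 mm from the turntable's axis. In the detent it is at x = -50, y = 105 mm in the station's frame
- tray: loose open wooden tray, 170 x 120 mm, 26 high, walls and floor 6 thick, 0.3 kg, on the turntable between the rails. Origin at the centre of its underside, x along its length to its leading end. On its -x end an upright wooden pull 14 mm wide (y), from x = -121 to -85, z = 6 to 44. Fully home its origin is at station x = 218 mm, y = 0
- knob0: loose pale turned wooden drawer knob standing in the tray, 34 mm across, 38 mm high, foot 26 mm across, 30 g; origin at the centre of its underside, z up its axis
- knob1: loose pale turned wooden drawer knob standing in the tray, 34 mm across, 38 mm high, foot 26 mm across, 30 g; origin at the centre of its underside, z up its axis
- knob2: loose pale turned wooden drawer knob standing in the tray, 34 mm across, 38 mm high, foot 26 mm across, 30 g; origin at the centre of its underside, z up its axis
- screwdriver: bystander, to be left alone: screwdriver lying on the bench; origin at the middle of its underside
- oil: bystander, to be left alone: steel can standing on the bench, 60 mm across, 150 high; origin at the centre of its base
- offcut: bystander, to be left alone: wooden offcut lying on the bench, 160 x 60 x 30 mm; origin at the centre of its underside
- sandblock: bystander, to be left alone: cork sanding block on the bench, 110 x 65 x 40 mm; origin at the centre of its underside
- brush: bystander, to be left alone: brush lying on the bench; origin at the middle of its underside
- cup: bystander, to be left alone: white cup on the bench, 80 mm across, 90 high; origin at the centre of its base
- blank: bystander, to be left alone: wooden blank lying on the rack's roof, 130 x 70 x 22 mm; origin at the centre of its underside

How it is judged (in metres and radians):
On the way, in this order (a step that is already met when the one before it is completed fails the run):
1. the turntable is in its detent (within 0.035 rad) with the tray still on it (angle between the x axis of turntable and the x axis of station, either way round below 0.035 rad and x of tray in the frame of station below 0.06 m), for 0.2 s.
2. the tray is fully home in the rack (x of tray in the frame of station between 0.211 and 0.226 m and y of tray in the frame of station between -0.009 and 0.009 m and z of tray in the frame of station between 0.047 and 0.059 m and angle between the x axis of tray and the x axis of station, either way round below 0.06 rad), for 0.2 s.
At the end, for the whole second after the job is handed in: The turntable is in its detent (within 0.035 rad); the tray lies on the bay floor, straight (0.06 rad), centred to 9 mm and within 7 mm of the back stop, at rest; all three knobs stand upright (0.2 rad) on the tray's floor (all of step 2 and angle between the x axis of turntable and the x axis of station, either way round below 0.035 rad and angle between each of knob0, knob1, knob2's own z axis and vertical below 0.2 rad and x of knob0 in the frame of tray between -0.08 and 0.08 m and y of knob0 in the frame of tray between -0.055 and 0.055 m and z of knob0 in the frame of tray between 0 and 0.012 m and x of knob1 in the frame of tray between -0.08 and 0.08 m and y of knob1 in the frame of tray between -0.055 and 0.055 m and z of knob1 in the frame of tray between 0 and 0.012 m and x of knob2 in the frame of tray between -0.08 and 0.08 m and y of knob2 in the frame of tray between -0.055 and 0.055 m and z of knob2 in the frame of tray between 0 and 0.012 m and linear speed of tray below 0.01 m/s); the robot touches nothing.
It fails at once if a knob topples (angle between any of knob0, knob1, knob2's own z axis and vertical above 0.7 rad).
It fails at once if the tray is lifted more than 20 mm (z of tray in the frame of station above 0.075 m).
It fails at once if a bystander is moved more than 30 mm (distance of any of screwdriver, oil, offcut, sandblock, brush, cup, blank from where it was at the start of the episode above 0.03 m).
It also fails if it takes over 58 s, if anything falls off the work surface, if the arm or the gripper's body presses on something with over 40 N, if the wrist force passes 120 N, or if a joint passes its speed limit or range.

## Working session

There is one attempt and no reset: what is moved stays moved. The work goes in short steps, Python scripts to look and compute and a tool call to move; the robot and the scene stay as the last step left them, time stands still between calls to the robot, and variables do not carry over. Pictures are saved under pics/ and viewed, at most 10 in all, crops included, and the job is handed in when it is done.

Besides the shell and the picture viewer there is one more tool, called after "Call:" in YAML: its name, and indented under it one key for each argument. servo_tool: Moves the arm, as the interface text tells. Its arguments: {"type":"object","properties":{"deltas":{"type":"array"},"fingers":{"type":"number"}},"required":["deltas"]}

```bash
mkdir -p pics; ls; python3 - <<'E'
from plant import bot
import cv2
o=bot.get_obs();print(o)
for n in("scene","side"):
    cv2.imwrite(f"pics/{n}0.png",cv2.resize(bot.capture(n)[:,:,::-1],(800,600),interpolation=cv2.INTER_CUBIC))
    print(bot.camera_model(n))
E
```

```text
pics
{'time': 0.0, 'joint_positions': array([-1.46398665e+00,  3.42708700e-01,  1.52499835e+00, -2.45650453e-05,
        1.27536577e+00, -1.45999683e-01]), 'dq': array([-0.00135555,  0.0019874 ,  0.00107292, -0.00165765, -0.00063871,
       -0.0005059 ]), 'tau': array([-1.74886478e-03, -4.31247389e+01, -2.44218242e+01,  7.16342381e-02,
        5.59303060e-02, -1.20354375e-04]), 'tool_pos': array([ 131.28804404, -507.91684484,  226.0587407 ]), 'tcp_rot': array([-3.14012482e+00, -1.92096879e-04,  2.52816392e-01]), 'contact_force': array([-0.30026039, -0.87054345, -0.27149149]), 'moment': array([-0.01054598,  0.00300303, -0.00714664]), 'finger_force': 0.0, 'grip_width': 91.64907203789357}
{'mtx': array([[390.43778368,   0.        , 276.50866294],
       [  0.        , 390.43778368, 211.53682952],
       [  0.        ,   0.        ,   1.        ]]), 'dist': array([-0.00925647,  0.        ,  0.        ,  0.        ,  0.        ]), 'xyz': array([446.39377089, 652.85354128, 821.27949905]), 'rotation': array([-2.39009441, -0.00535434, -2.90767354])}
{'mtx': array([[420.54062034,   0.        , 283.33721992],
       [  0.        , 420.54062034, 213.91590029],
       [  0.        ,   0.        ,   1.        ]]), 'dist': array([-0.11249421,  0.        ,  0.        ,  0.        ,  0.        ]), 'xyz': array([373.17679463, 902.82391439, 727.04645009]), 'rotation': array([-2.15507918,  0.01338397, -2.89361853])}
```

View pics/scene0.png

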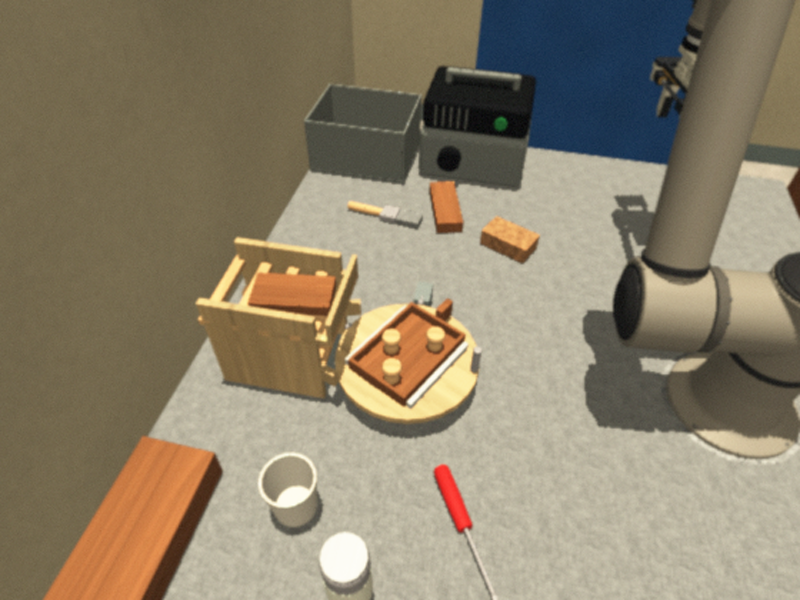

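View pics/side0.png

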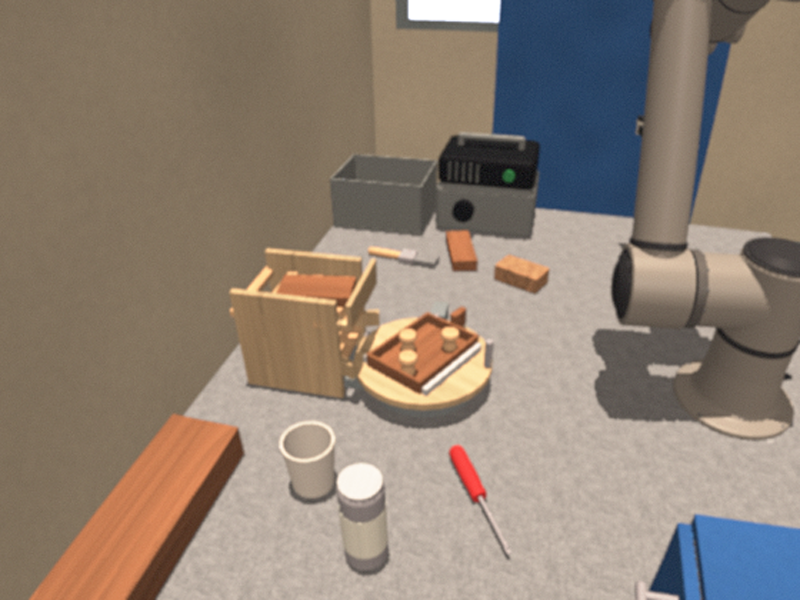

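```bash
python3 - <<'E'
from plant import bot
import cv2
im=bot.capture("scene")[:,:,::-1]
cv2.imwrite("pics/c1.png",cv2.resize(im[155:305,135:345],(798,570),interpolation=cv2.INTER_CUBIC))
im=bot.capture("side")[:,:,::-1]
cv2.imwrite("pics/c2.png",cv2.resize(im[160:310,150:360],(798,570),interpolation=cv2.INTER_CUBIC))
E
```

```text
(no output)
```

View pics/c1.png

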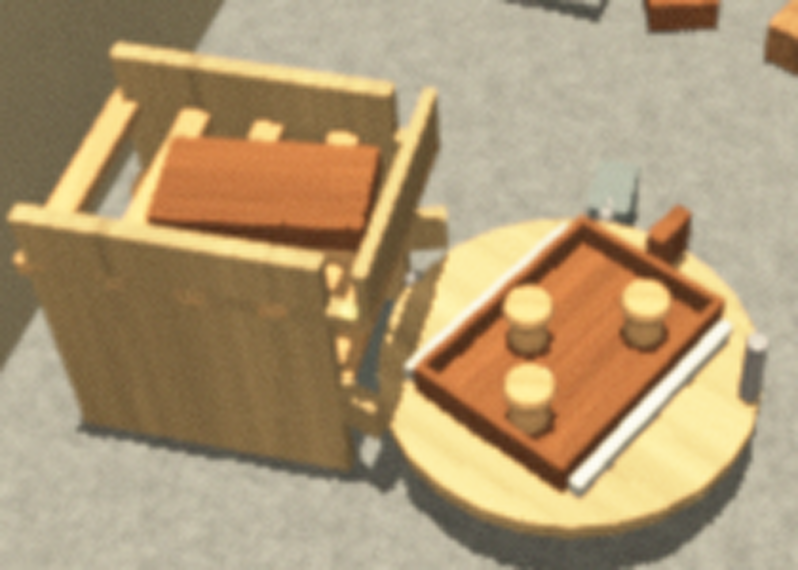

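View pics/c2.png

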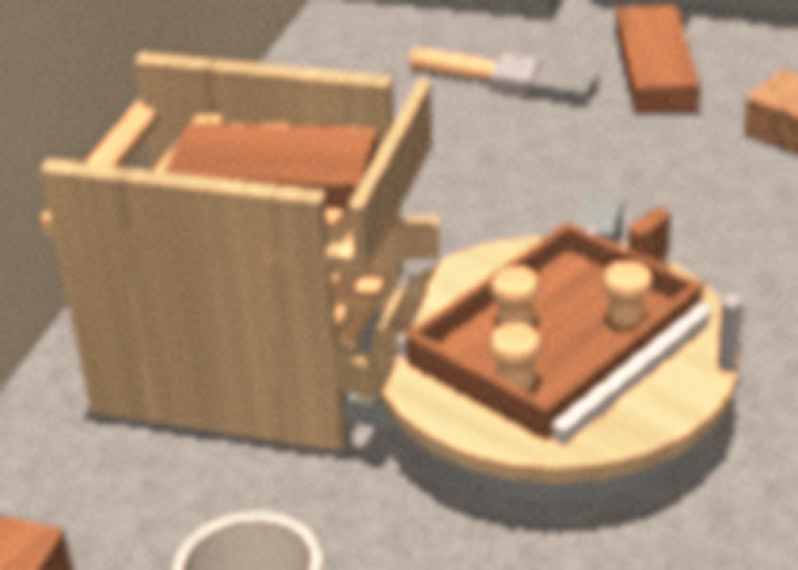

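```bash
cat > h.py <<'E'
import numpy as np,cv2
from scipy.spatial.transform import Rotation as R
def proj(cm,P):
    Rc=R.from_euler('xyz',cm['rotation']).as_matrix()
    P=(np.asarray(P,float)-cm['xyz'])@Rc
    return cv2.projectPoints(P,np.zeros(3),np.zeros(3),cm['mtx'],cm['dist'])[0][:,0]
E
cat > fit.py <<'E'
from plant import bot
from h import *
from scipy.optimize import least_squares
cams={n:bot.camera_model(n) for n in("scene","side")}
off={"scene":np.array([135,155.]),"side":np.array([150,160.])}
T={'tBR':(-85,-60,26),'tBL':(-85,60,26),'tFL':(85,60,26),'tFR':(85,-60,26)}
obs={"scene":{'tBR':(583,218),'tBL':(722,302),'tFL':(568,472),'tFR':(415,370),'pT':(758,338),'pB':(750,398),
 'nof':(322,268),'nob':(14,220),'nif':(326,255),'nib':(12,207),'nbf':(347,468),'nbb':(82,428),'fob':(118,44),'fof':(393,84)},
"side":{'tBR':(570,228),'tBL':(703,287),'tFL':(550,418),'tFR':(408,340),'pT':(733,300),'pB':(729,366),
 'nof':(323,203),'nob':(45,172),'nif':(323,192),'nib':(43,160),'nbf':(345,450),'nbb':(88,415),'fob':(138,52),'fof':(390,78)}}
def pts(p):
    sx,sy,yaw,th,tx,t=p[:6]; d={}
    c=lambda a:R.from_euler('z',a).as_matrix()
    tt=lambda P:c(yaw+th)@np.array(P,float)+[sx,sy,0]
    st=lambda P:c(yaw)@np.array(P,float)+[sx,sy,0]
    for k,v in T.items(): d[k]=tt(np.array(v)+[tx,0,55])
    d['pT']=tt((-50,105,110)); d['pB']=tt((-50,105,55))
    o=67+t
    for k,v in dict(nof=(130,o,200),nob=(315,o,200),nif=(130,67,200),nib=(315,67,200),nbf=(130,o,0),nbb=(315,o,0),fob=(315,-o,200),fof=(130,-o,200)).items(): d[k]=st(v)
    return d
def res(p,full=False):
    d=pts(p);r=[];names=[]
    for i,n in enumerate(obs):
        cm=dict(cams[n]);cm['xyz']=cm['xyz']+p[6+3*i:9+3*i]
        ks=list(obs[n]);uv=proj(cm,[d[k] for k in ks])
        m=np.array([obs[n][k] for k in ks])/3.8+off[n]-.37
        e=uv-m; r.append(e.ravel()); names+=[(n,k,*np.round(x,1)) for k,x in zip(ks,e)]
    return names if full else np.concatenate(r+[p[6:]/2])
if __name__=="__main__":
    s=least_squares(res,[480,0,0,.8,0,10]+[0]*6,loss='soft_l1')
    p=s.x;print(np.round(p,3));print(res(p,True))
    d=pts(p);print(d['pT'])
E
python3 fit.py
```

```text
[ 5.58314e+02  7.49260e+01  2.90000e-02  1.09900e+00 -7.68000e-01
  1.06450e+01 -1.75000e-01  1.39000e-01 -2.67000e-01  1.75000e-01
 -1.39000e-01 -1.19700e+00]
[('scene', 'tBR', np.float64(-0.8), np.float64(-0.8)), ('scene', 'tBL', np.float64(1.1), np.float64(-0.5)), ('scene', 'tFL', np.float64(-0.9), np.float64(0.2)), ('scene', 'tFR', np.float64(-0.6), np.float64(-0.0)), ('scene', 'pT', np.float64(0.4), np.float64(0.7)), ('scene', 'pB', np.float64(-0.1), np.float64(-1.0)), ('scene', 'nof', np.float64(-0.6), np.float64(0.6)), ('scene', 'nob', np.float64(-1.3), np.float64(-0.2)), ('scene', 'nif', np.float64(-0.1), np.float64(0.3)), ('scene', 'nib', np.float64(1.4), np.float64(-0.3)), ('scene', 'nbf', np.float64(1.1), np.float64(0.9)), ('scene', 'nbb', np.float64(0.9), np.float64(-1.4)), ('scene', 'fob', np.float64(-0.4), np.float64(0.4)), ('scene', 'fof', np.float64(0.6), np.float64(0.6)), ('side', 'tBR', np.float64(-1.3), np.float64(-1.2)), ('side', 'tBL', np.float64(0.3), np.float64(-0.6)), ('side', 'tFL', np.float64(-0.3), np.float64(-1.2)), ('side', 'tFR', np.float64(-0.9), np.float64(-0.6)), ('side', 'pT', np.float64(0.3), np.float64(0.0)), ('side', 'pB', np.float64(-0.2), np.float64(0.2)), ('side', 'nof', np.float64(-0.7), np.float64(0.2)), ('side', 'nob', np.float64(-1.1), np.float64(-0.1)), ('side', 'nif', np.float64(0.7), np.float64(0.6)), ('side', 'nib', np.float64(1.4), np.float64(0.7)), ('side', 'nbf', np.float64(-0.3), np.float64(0.6)), ('side', 'nbb', np.float64(0.9), np.float64(-0.2)), ('side', 'fob', np.float64(0.6), np.float64(1.2)), ('side', 'fof', np.float64(0.5), np.float64(0.6))]
[442.01745073  74.82286144 110.        ]
```

```bash
cat >> h.py <<'E'
S=np.array([558.3,74.9]);Y=.029
def ori(yaw,lean=0):  # tool down, x along yaw; lean tilts top back (-x), z towards +x
    return R.from_euler('z',yaw)*R.from_euler('y',-lean)*R.from_euler('x',np.pi)
def st(x,y,z): # station -> world
    return np.array([S[0]+x*np.cos(Y)-y*np.sin(Y),S[1]+x*np.sin(Y)+y*np.cos(Y),z])
def toS(p): 
    d=R.from_euler('z',-Y).apply(np.array(p)-[*S,0]); return d
def plan(wps,obs,start=None):
    """wps: (pos,Rot,n)"""
    p,r=start or (obs['tool_pos'],R.from_euler('xyz',obs['tcp_rot']))
    out=[]
    for q,ro,n in wps:
        for k in range(n):
            f=1/(n-k)
            d=np.round(r.inv().apply((q-p)*f)/1000,4); w=np.round((r.inv()*ro).as_rotvec(degrees=True)*f,1)
            p=p+r.apply(d*1000); r=r*R.from_rotvec(w,degrees=True); out.append([d.tolist(),w.tolist()])
    for i in range(0,len(out),20): print(str(out[i:i+20]).replace(' ',''))
    return p,r
def arc(a,gap=16.5,z=75.): # remaining angle a (rad) to detent
    ph=Y+np.arctan2(105,-50)+a; t=np.array([np.sin(ph),-np.cos(ph)])
    q=S+116.3*np.array([np.cos(ph),np.sin(ph)])-gap*t
    return np.array([*q,z]),ori(ph-np.pi/2)
E
python3 - <<'E'
from plant import bot
from h import *
o=bot.get_obs()
a,r=arc(1.1,gap=32)
up=a+[0,0,150]
plan([(np.array([380,-250,226]),ori(0.9),8),(up,r,9),(a,r,8)],o)
E
```

```text
[[[0.0382,-0.0235,0.0001],[-0.0,-0.0,-4.6]],[[0.0399,-0.0203,0.0001],[-0.0,-0.0,-4.6]],[[0.0414,-0.0171,0.0001],[-0.0,-0.0,-4.6]],[[0.0427,-0.0137,0.0],[-0.0,-0.0,-4.7]],[[0.0436,-0.0101,0.0001],[-0.0,-0.0,-4.6]],[[0.0443,-0.0066,0.0],[-0.0,-0.0,-4.7]],[[0.0447,-0.0029,0.0001],[-0.0,-0.0,-4.6]],[[0.0448,0.0006,0.0],[-0.0,-0.0,-4.7]],[[0.0298,-0.0148,0.0001],[-0.0,-0.0,-4.3]],[[0.0308,-0.0125,0.0001],[-0.0,-0.0,-4.3]],[[0.0316,-0.0102,0.0002],[-0.0,-0.0,-4.3]],[[0.0323,-0.0078,0.0001],[-0.0,-0.0,-4.3]],[[0.0328,-0.0053,0.0002],[-0.0,-0.0,-4.3]],[[0.0331,-0.0029,0.0001],[-0.0,-0.0,-4.3]],[[0.0332,-0.0003,0.0002],[-0.0,-0.0,-4.3]],[[0.0332,0.0021,0.0001],[-0.0,-0.0,-4.2]],[[0.0329,0.0046,0.0002],[-0.0,-0.1,-4.3]],[[0.0,-0.0,0.0187],[-0.0,0.0,0.0]],[[0.0,-0.0,0.0188],[-0.0,0.0,0.0]],[[0.0,-0.0,0.0187],[-0.0,0.0,0.0]]]
[[[0.0,-0.0,0.0188],[-0.0,0.0,0.0]],[[0.0,-0.0,0.0187],[-0.0,0.0,0.0]],[[0.0,-0.0,0.0188],[-0.0,0.0,0.0]],[[0.0001,-0.0,0.0187],[-0.0,0.0,0.0]],[[0.0,-0.0,0.0188],[-0.0,0.0,0.0]]]
```

Call:
servo_tool:
  deltas:
    - [[0.038,-0.0235,0],[0,0,-4.6]]
    - [[0.04,-0.02,0],[0,0,-4.6]]
    - [[0.0415,-0.017,0],[0,0,-4.6]]
    - [[0.0425,-0.0135,0],[0,0,-4.7]]
    - [[0.0435,-0.01,0],[0,0,-4.6]]
    - [[0.044,-0.0065,0],[0,0,-4.7]]
    - [[0.0445,-0.003,0],[0,0,-4.6]]
    - [[0.045,0.0005,0],[0,0,-4.7]]
    - [[0.03,-0.015,0],[0,0,-4.3]]
    - [[0.031,-0.0125,0],[0,0,-4.3]]
    - [[0.0315,-0.01,0],[0,0,-4.3]]
    - [[0.0325,-0.008,0],[0,0,-4.3]]
    - [[0.033,-0.005,0],[0,0,-4.3]]
    - [[0.033,-0.003,0],[0,0,-4.3]]
    - [[0.033,0,0],[0,0,-4.3]]
    - [[0.033,0.002,0],[0,0,-4.2]]
    - [[0.033,0.0045,0],[0,0,-4.3]]
    - [[0,0,0.02],[0,0,0]]
    - [[0,0,0.02],[0,0,0]]
    - [[0,0,0],[0,0,0]]
  fingers: 0

```text
time: 2.7
tool_pos: [441.2, 41.8, 185.6]
tcp_rot: [-3.138, -0.0, 1.574]
contact_force: [-0.5, -0.3, 0.3]
grip_width: 0.5
finger_force: 0.0
```

Call:
servo_tool:
  deltas:
    - [[0,0,0.02],[0,0,0]]
    - [[0,0,0.02],[0,0,0]]
    - [[0,0,0.02],[0,0,0]]
    - [[0,0,0.02],[0,0,0]]
    - [[0,0,0.02],[0,0,0]]
    - [[0,0,0.01],[0,0,0]]
    - [[0,0,0],[0,0,0]]
    - [[0,0,0],[0,0,0]]

```text
time: 3.7
tool_pos: [442.8, 41.6, 77.5]
tcp_rot: [3.14, 0.0, 1.574]
contact_force: [0.1, 0.3, 0.2]
grip_width: 0.2
finger_force: 0.0
```

```bash
python3 - <<'E'
from plant import bot
from h import *
o=bot.get_obs();print(o['tool_pos'],o['contact_force'])
im=bot.capture("scene")[:,:,::-1]
cv2.imwrite("pics/c3.png",cv2.resize(im[155:305,195:405],(798,570),interpolation=cv2.INTER_CUBIC))
g=lambda a:(*arc(a),)
plan([(*arc(1.1,gap=16.5),4)]+[(*arc(a),1) for a in np.linspace(1.1,0,31)[1:]],o)
E
```

```text
[442.82962881  41.57765581  77.46591459] [0.11029752 0.28695685 0.15468332]
[[[0.0041,-0.0002,0.0006],[0.0,0.0,0.0]],[[0.0041,-0.0002,0.0006],[0.0,0.0,0.0]],[[0.0042,-0.0002,0.0006],[0.0,0.0,0.0]],[[0.0041,-0.0001,0.0007],[0.1,0.0,0.0]],[[0.0043,-0.0006,-0.0],[-0.0,0.0,2.1]],[[0.0043,-0.0005,-0.0],[-0.0,0.0,2.1]],[[0.0042,-0.0005,-0.0],[-0.0,0.0,2.1]],[[0.0043,-0.0005,-0.0],[-0.0,0.0,2.1]],[[0.0043,-0.0006,-0.0],[-0.0,0.0,2.1]],[[0.0043,-0.0005,-0.0],[-0.0,0.0,2.1]],[[0.0042,-0.0005,-0.0],[-0.0,0.0,2.1]],[[0.0043,-0.0005,-0.0],[-0.0,0.0,2.1]],[[0.0043,-0.0006,-0.0],[-0.0,0.0,2.1]],[[0.0043,-0.0005,-0.0],[-0.0,0.0,2.1]],[[0.0042,-0.0005,-0.0],[-0.0,0.0,2.1]],[[0.0043,-0.0005,-0.0],[-0.0,0.0,2.1]],[[0.0043,-0.0006,-0.0001],[-0.0,0.0,2.1]],[[0.0043,-0.0005,0.0],[-0.0,0.0,2.1]],[[0.0042,-0.0005,0.0],[-0.0,0.0,2.1]],[[0.0043,-0.0005,0.0],[-0.0,0.0,2.1]]]
[[[0.0043,-0.0005,0.0],[-0.0,0.0,2.1]],[[0.0043,-0.0006,0.0],[-0.0,0.0,2.1]],[[0.0042,-0.0005,0.0],[-0.0,0.0,2.1]],[[0.0043,-0.0005,0.0],[-0.0,0.0,2.1]],[[0.0043,-0.0005,0.0],[-0.0,0.0,2.1]],[[0.0043,-0.0006,0.0],[-0.0,0.0,2.1]],[[0.0042,-0.0005,0.0],[-0.0,0.0,2.1]],[[0.0043,-0.0005,0.0],[-0.0,0.0,2.2]],[[0.0043,-0.0005,0.0],[-0.0,0.0,2.1]],[[0.0043,-0.0006,0.0],[-0.0,0.0,2.1]],[[0.0042,-0.0005,0.0],[-0.0,0.0,2.1]],[[0.0043,-0.0005,0.0],[-0.0,0.0,2.1]],[[0.0043,-0.0006,0.0],[-0.0,0.0,2.1]],[[0.0043,-0.0005,0.0],[0.0,0.0,2.1]]]
```

View pics/c3.png

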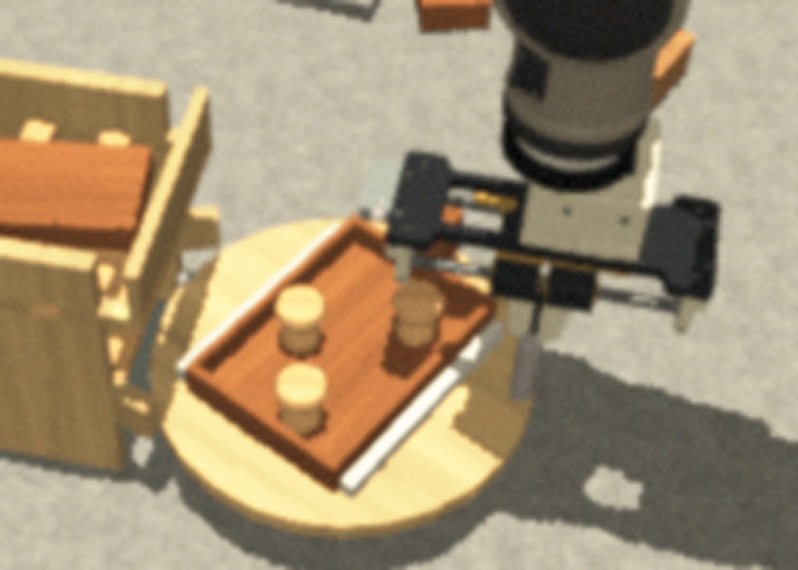

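The shut fingers (about 525,310) sit right behind the post (525,368), and the tray and its three knobs are undisturbed. I'll push along the arc now.

Call:
servo_tool:
  deltas:
    - [[0.004,0,0.0005],[0,0,0]]
    - [[0.004,0,0.0005],[0,0,0]]
    - [[0.004,0,0.0005],[0,0,0]]
    - [[0.0045,-0.0005,0.001],[0,0,0]]
    - [[0.0043,-0.0005,0],[0,0,2.1]]
    - [[0.0043,-0.0005,0],[0,0,2.1]]
    - [[0.0043,-0.0005,0],[0,0,2.1]]
    - [[0.0043,-0.0005,0],[0,0,2.1]]
    - [[0.0043,-0.0005,0],[0,0,2.1]]
    - [[0.0043,-0.0005,0],[0,0,2.1]]
    - [[0.0043,-0.0005,0],[0,0,2.1]]
    - [[0.0043,-0.0005,0],[0,0,2.1]]
    - [[0.0043,-0.0005,0],[0,0,2.1]]
    - [[0.0043,-0.0006,0],[0,0,2.1]]
    - [[0.0043,-0.0006,0],[0,0,2.1]]
    - [[0.0043,-0.0006,0],[0,0,2.1]]
    - [[0.0043,-0.0006,0],[0,0,2.1]]
    - [[0.0043,-0.0006,0],[0,0,2.1]]
    - [[0.0043,-0.0006,0],[0,0,2.1]]
    - [[0.0043,-0.0006,0],[0,0,2.1]]

```text
time: 6.25
tool_pos: [451.6, 126.0, 74.1]
tcp_rot: [3.141, 0.001, 0.987]
contact_force: [0.5, -2.2, 1.2]
grip_width: 0.5
finger_force: 0.7
```

```bash
python3 - <<'E'
from plant import bot
from h import *
o=bot.get_obs();print(o['tool_pos'],o['contact_force'])
for a in np.arange(.3,.9,.02):
    p,r=arc(a); print(round(a,2),np.round(p-o['tool_pos'],1)) if np.linalg.norm((p-o['tool_pos'])[:2])<4 else 0
plan([(*arc(a),1) for a in np.arange(.6,-0.001,-.0375)],o)
E
```

```text
[451.58324211 125.99681329  74.07293495] [ 0.52627321 -2.15372926  1.20495294]
0.48 [2.3 2.8 0.9]
0.5 [1.3 0.7 0.9]
0.52 [ 0.3 -1.4  0.9]
0.54 [-0.7 -3.6  0.9]
[[[-0.0103,0.0028,-0.0009],[0.0,0.0,-5.0]],[[0.0044,-0.0006,-0.0],[0.0,0.0,2.2]],[[0.0044,-0.0005,-0.0],[0.0,0.0,2.1]],[[0.0043,-0.0005,-0.0],[0.0,0.0,2.2]],[[0.0044,-0.0006,-0.0],[0.0,0.0,2.1]],[[0.0044,-0.0005,-0.0],[0.0,0.0,2.2]],[[0.0043,-0.0006,-0.0],[0.0,0.0,2.1]],[[0.0044,-0.0005,-0.0],[0.0,0.0,2.2]],[[0.0044,-0.0005,-0.0],[0.0,0.0,2.1]],[[0.0044,-0.0006,-0.0],[0.0,0.0,2.2]],[[0.0043,-0.0005,-0.0],[0.0,0.0,2.1]],[[0.0044,-0.0005,-0.0],[0.0,0.0,2.2]],[[0.0044,-0.0006,-0.0],[0.0,0.0,2.1]],[[0.0043,-0.0005,-0.0001],[0.0,0.0,2.2]],[[0.0044,-0.0006,0.0],[0.0,0.0,2.1]],[[0.0044,-0.0005,0.0],[0.0,0.0,2.2]],[[0.0044,-0.0005,0.0],[0.0,0.0,2.1]]]
```

Call:
servo_tool:
  deltas:
    - [[0.0044,-0.0005,0],[0,0,2.1]]
    - [[0.0044,-0.0005,0],[0,0,2.1]]
    - [[0.0044,-0.0005,0],[0,0,2.1]]
    - [[0.0044,-0.0005,0],[0,0,2.1]]
    - [[0.0044,-0.0005,0],[0,0,2.1]]
    - [[0.0044,-0.0005,0],[0,0,2.1]]
    - [[0.0044,-0.0005,0],[0,0,2.1]]
    - [[0.0044,-0.0005,0],[0,0,2.1]]
    - [[0.0044,-0.0005,0],[0,0,2.1]]
    - [[0.0044,-0.0005,0],[0,0,2.1]]
    - [[0.003,-0.0003,0],[0,0,1.4]]
    - [[0.003,-0.0003,0],[0,0,1.4]]
    - [[0.003,-0.0003,0],[0,0,1.4]]

```text
time: 7.88
tool_pos: [484.1, 167.3, 74.0]
tcp_rot: [-3.141, 0.001, 0.546]
contact_force: [-2.3, 1.1, -0.0]
grip_width: 0.1
finger_force: 1.2
```

```bash
cat > chk.py <<'E'
from plant import bot
from h import *
o=bot.get_obs();print(o['tool_pos'],o['contact_force'])
p,r=arc(0); d=o['tool_pos']-p; print("tool frame diff from detent contact",r.inv().apply(d))
E
python3 chk.py
```

```text
[484.13619908 167.29352131  74.02942736] [-2.33478153  1.1438743  -0.04863236]
tool frame diff from detent contact [-7.38169172  0.25476336  0.97057264]
```

Call:
servo_tool:
  deltas:
    - [[0.002,0,0],[0,0,0.5]]
    - [[0.002,0,0],[0,0,0.5]]
    - [[0.002,0,0],[0,0,0.5]]
    - [[0.0015,0,0],[0,0,0.5]]

```text
time: 8.38
tool_pos: [491.1, 170.8, 74.2]
tcp_rot: [3.141, 0.001, 0.512]
contact_force: [-3.9, -2.2, 3.8]
grip_width: 0.2
finger_force: 2.0
```

```bash
python3 chk.py
```

```text
[491.09154657 170.7780228   74.22020036] [-3.93103886 -2.24152019  3.75564085]
tool frame diff from detent contact [0.39736491 0.3246724  0.77979964]
```

Call:
servo_tool:
  deltas:
    - [[0.001,0,0],[0,0,0]]
    - [[0.001,0,0],[0,0,0]]

```text
time: 8.62
tool_pos: [491.5, 171.0, 74.2]
tcp_rot: [3.142, 0.004, 0.513]
contact_force: [-6.9, -5.4, 6.3]
grip_width: 0.2
finger_force: 4.2
```

Call:
servo_tool:
  deltas:
    - [[0.001,0,0],[0,0,0]]
    - [[0.001,0,0],[0,0,0]]

```text
time: 8.88
tool_pos: [493.5, 172.2, 74.2]
tcp_rot: [3.142, 0.003, 0.513]
contact_force: [-6.2, -6.0, 6.1]
grip_width: 0.3
finger_force: 4.2
```

Call:
servo_tool:
  deltas:
    - [[0.001,0,0],[0,0,0]]
    - [[0.001,0,0],[0,0,0]]

```text
time: 9.12
tool_pos: [493.9, 172.4, 74.2]
tcp_rot: [-3.141, 0.006, 0.513]
contact_force: [-10.4, -8.9, 10.8]
grip_width: 0.6
finger_force: 7.2
```

Call:
servo_tool:
  deltas:
    - [[0.001,0,0],[0,0,0]]
    - [[0.001,0,0],[0,0,0]]

```text
time: 9.38
tool_pos: [494.2, 172.6, 74.2]
tcp_rot: [-3.141, 0.01, 0.513]
contact_force: [-15.0, -13.0, 15.3]
grip_width: 0.6
finger_force: 10.2
```

```bash
python3 chk.py; python3 - <<'E'
from plant import bot
import cv2
im=bot.capture("scene")[:,:,::-1]
cv2.imwrite("pics/c4.png",cv2.resize(im[155:305,135:345],(798,570),interpolation=cv2.INTER_CUBIC))
E
```

```text
[494.17764657 172.61219027  74.15978535] [-15.01385508 -13.02775135  15.2628556 ]
tool frame diff from detent contact [3.98029467 0.09928867 0.84021465]
```

View pics/c4.png

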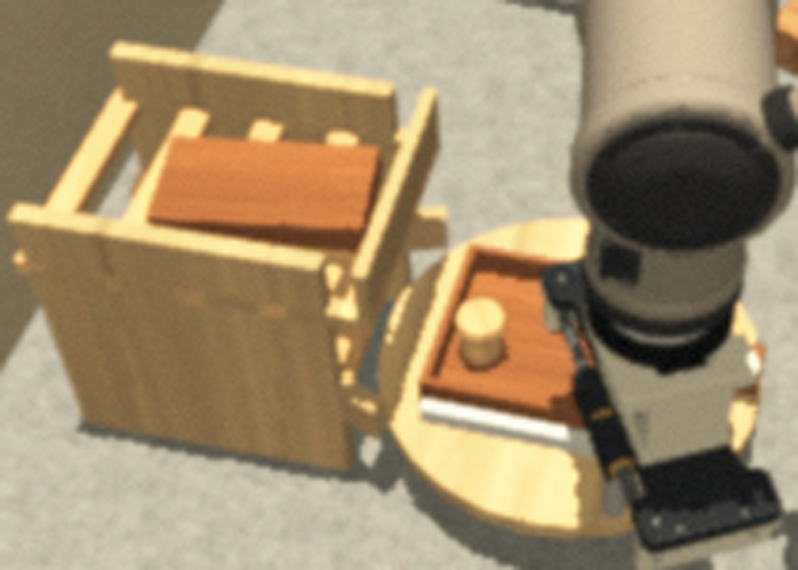

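Call:
servo_tool:
  deltas:
    - [[-0.008,0,0],[0,0,0]]
    - [[-0.01,0,0],[0,0,0]]
    - [[-0.005,0,-0.02],[0,0,0]]
    - [[0,0,-0.03],[0,0,0]]
    - [[0,0,-0.03],[0,0,0]]
    - [[0,0,-0.03],[0,0,0]]
    - [[0,0,-0.02],[0,0,0]]
    - [[0,0,0],[0,0,0]]

```text
time: 10.42
tool_pos: [479.0, 163.9, 205.5]
tcp_rot: [3.14, -0.004, 0.513]
contact_force: [-0.5, -0.1, -0.1]
grip_width: 0.5
finger_force: 0.0
```

```bash
python3 - <<'E'
from plant import bot
from h import *
o=bot.get_obs();print(o['tool_pos'],o['contact_force'],o['joint_positions'])
plan([(st(-152,0,210),ori(Y),8)],o)
E
```

```text
[478.96275911 163.86381161 205.48345336] [-0.45534358 -0.06207486 -0.13397401] [1.78075186e-01 3.24170387e-01 1.61233100e+00 1.05286936e-04
 1.20097378e+00 1.23585682e+00]
[[[-0.0136,0.0057,-0.0006],[0.0,-0.0,3.5]],[[-0.0133,0.0065,-0.0006],[0.0,-0.0,3.5]],[[-0.0128,0.0073,-0.0006],[0.0,-0.0,3.5]],[[-0.0124,0.0081,-0.0006],[-0.0,-0.0,3.4]],[[-0.0119,0.0088,-0.0006],[-0.0,-0.1,3.5]],[[-0.0113,0.0096,-0.0006],[-0.0,-0.0,3.4]],[[-0.0107,0.0102,-0.0006],[-0.0,-0.1,3.5]],[[-0.01,0.0108,-0.0006],[-0.0,-0.0,3.4]]]
```

Call:
servo_tool:
  deltas:
    - [[-0.0135,0.0055,0],[0,0,3.5]]
    - [[-0.0135,0.0065,0],[0,0,3.5]]
    - [[-0.013,0.0075,0],[0,0,3.5]]
    - [[-0.0125,0.008,0],[0,0,3.4]]
    - [[-0.012,0.009,0],[0,0,3.5]]
    - [[-0.0115,0.0095,0],[0,0,3.4]]
    - [[-0.0105,0.0105,0],[0,0,3.5]]
    - [[-0.01,0.011,0],[0,0,3.4]]
    - [[0,0,0],[0,0,0]]

```text
time: 11.55
tool_pos: [404.6, 68.9, 204.3]
tcp_rot: [3.141, -0.0, 0.027]
contact_force: [1.3, -0.6, -0.1]
grip_width: 0.3
finger_force: 0.0
```

```bash
python3 - <<'E'
from plant import bot
from h import *
o=bot.get_obs();print(toS(o['tool_pos']),o['tcp_rot'],o['contact_force'])
im=bot.capture("scene")[:,:,::-1]
im2=bot.capture("wrist")[:,:,::-1]
a=cv2.resize(im[155:305,145:345],(800,600),interpolation=cv2.INTER_CUBIC)
cv2.imwrite("pics/c5.png",a)
cv2.imwrite("pics/w5.png",im2)
E
```

```text
[-153.82314571   -1.57494672  204.34118281] [ 3.14148958e+00 -2.20799576e-04  2.71679873e-02] [ 1.27873564 -0.59390738 -0.14305652]
```

View pics/c5.png

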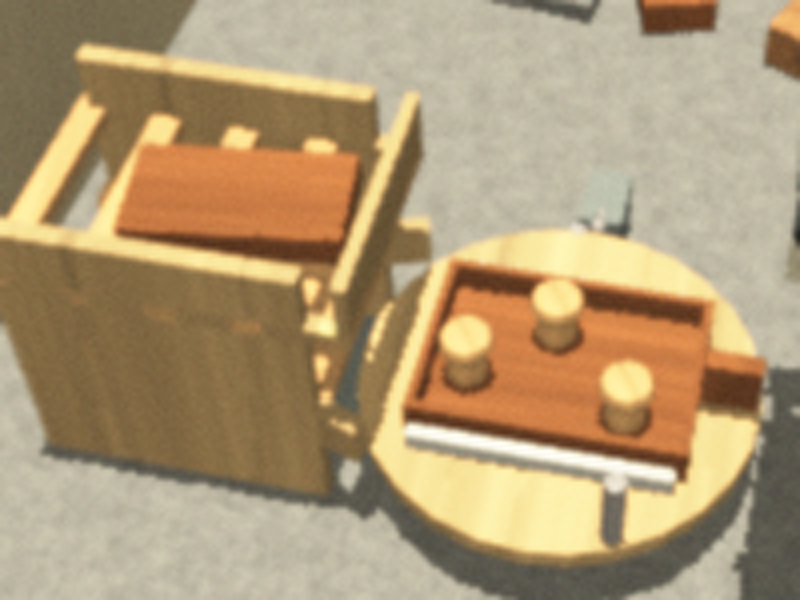

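```bash
python3 - <<'E'
import fit
from fit import *
s=least_squares(res,[480,0,0,.8,0,10]+[0]*6,loss='soft_l1').x
ob={'tBR':(711,302),'tBL':(686,458),'tFL':(408,410),'tFR':(452,262),'pT':(616,482),'pB':(612,540)}
cm=dict(cams['scene']);cm['xyz']=cm['xyz']+s[6:9]
m=np.array(list(ob.values()))/4+[145,155]-.37
def r(q):
    p=s.copy();p[3:5]=q;d=pts(p);return (proj(cm,[d[k] for k in ob])-m).ravel()
u=least_squares(r,[0,0]);print(u.x,u.fun.reshape(-1,2).round(1))
o=bot.get_obs()
plan([(st(-150,0,72),ori(Y),8)],o)
E
```

```text
[-4.93013535e-05 -7.85535350e-01] [[ 1.3 -0.2]
 [ 1.   0. ]
 [-1.6 -0.5]
 [-0.5 -0.8]
 [ 0.4  0.4]
 [ 0.2 -0.5]]
[[[0.0004,-0.0001,0.0165],[-0.0,-0.0,0.0]],[[0.0004,-0.0001,0.0166],[-0.0,-0.0,0.0]],[[0.0004,-0.0001,0.0165],[-0.0,-0.0,0.0]],[[0.0004,-0.0001,0.0166],[-0.0,-0.0,0.0]],[[0.0003,-0.0001,0.0165],[-0.0,-0.0,0.0]],[[0.0004,-0.0001,0.0166],[-0.0,-0.0,0.0]],[[0.0003,-0.0002,0.0165],[-0.0,-0.0,0.0]],[[0.0004,-0.0001,0.0166],[-0.0,-0.0,0.0]]]
```

Call:
servo_tool:
  deltas:
    - [[0.0005,0,0.0165],[0,0,0]]
    - [[0.0005,0,0.0165],[0,0,0]]
    - [[0.0005,0,0.0165],[0,0,0]]
    - [[0.0005,-0.0005,0.0165],[0,0,0]]
    - [[0.0005,-0.0005,0.0165],[0,0,0]]
    - [[0.0005,-0.0005,0.0165],[0,0,0]]
    - [[0.0005,0,0.0165],[0,0,0]]
    - [[0.0005,0,0.0165],[0,0,0]]
    - [[0,0,0],[0,0,0]]
    - [[0.004,0,0],[0,0,0]]
    - [[0.004,0,0],[0,0,0]]
    - [[0.004,0,0],[0,0,0]]
    - [[0.003,0,0],[0,0,0]]
    - [[0.003,0,0],[0,0,0]]
    - [[0.003,0,0],[0,0,0]]
    - [[0.003,0,0],[0,0,0]]
    - [[0.003,0,0],[0,0,0]]
    - [[0.003,0,0],[0,0,0]]
    - [[0.003,0,0],[0,0,0]]

```text
time: 14.02
tool_pos: [439.9, 72.2, 71.9]
tcp_rot: [-3.142, 0.005, 0.029]
contact_force: [-7.1, -0.1, 5.2]
grip_width: 0.6
finger_force: 3.4
```

```bash
python3 - <<'E'
from plant import bot
from h import *
o=bot.get_obs();print(toS(o['tool_pos']),o['tcp_rot'],o['contact_force'])
# upright to -45, lean 35deg over 14 rows to +15
p,r=plan([(st(-45,0,71),ori(Y),14)],o)
wp=[(st(-45+60*k/14,0,71),ori(Y,np.radians(35)*k/14),1) for k in range(1,15)]
print();plan(wp,o,(p,r))
E
```

```text
[-118.41872516    0.74682741   71.89140991] [-3.14157461  0.00477371  0.02946743] [-7.07377635 -0.07542375  5.16672819]
[[[0.0052,0.0001,0.0],[-0.0,0.0,0.0]],[[0.0052,0.0001,0.0],[-0.0,0.0,0.0]],[[0.0053,0.0,0.0],[-0.0,0.0,0.0]],[[0.0052,0.0001,0.0],[-0.0,0.0,0.0]],[[0.0053,0.0,0.0001],[-0.0,0.0,0.0]],[[0.0052,0.0001,0.0],[-0.0,0.0,0.0]],[[0.0053,0.0,0.0001],[-0.0,0.0,0.0]],[[0.0052,0.0001,0.0],[-0.0,0.0,0.0]],[[0.0053,0.0,0.0001],[-0.0,0.0,0.0]],[[0.0052,0.0001,0.0],[-0.0,0.1,0.0]],[[0.0053,0.0,0.0001],[-0.0,0.0,0.0]],[[0.0052,0.0001,0.0001],[-0.0,0.1,0.0]],[[0.0053,0.0,0.0],[-0.0,0.0,0.0]],[[0.0052,0.0001,0.0001],[-0.0,0.1,0.0]]]

[[[0.0043,-0.0,-0.0],[-0.0,2.5,0.0]],[[0.0043,-0.0,0.0002],[-0.0,2.5,0.0]],[[0.0043,-0.0,0.0004],[-0.0,2.5,0.0]],[[0.0042,-0.0,0.0005],[-0.0,2.5,0.0]],[[0.0042,-0.0,0.0008],[-0.0,2.5,0.0]],[[0.0042,-0.0,0.0009],[-0.0,2.5,0.0]],[[0.0042,-0.0,0.0011],[-0.0,2.5,0.0]],[[0.004,-0.0,0.0013],[-0.0,2.5,0.0]],[[0.0041,-0.0,0.0015],[-0.0,2.5,0.0]],[[0.0039,0.0,0.0016],[-0.0,2.5,0.0]],[[0.0039,0.0,0.0018],[-0.0,2.5,0.0]],[[0.0038,0.0,0.002],[-0.0,2.5,0.0]],[[0.0037,0.0,0.0021],[-0.0,2.5,0.0]],[[0.0036,0.0,0.0024],[-0.0,2.5,0.0]]]
```

Call:
servo_tool:
  deltas:
    - [[0.005,0,0],[0,0,0]]
    - [[0.005,0,0],[0,0,0]]
    - [[0.005,0,0],[0,0,0]]
    - [[0.005,0,0],[0,0,0]]
    - [[0.005,0,0],[0,0,0]]
    - [[0.005,0,0],[0,0,0]]
    - [[0.005,0,0],[0,0,0]]
    - [[0.005,0,0],[0,0,0]]
    - [[0.005,0,0],[0,0,0]]
    - [[0.005,0,0],[0,0,0]]
    - [[0.005,0,0],[0,0,0]]
    - [[0.005,0,0],[0,0,0]]
    - [[0.005,0,0],[0,0,0]]
    - [[0.005,0,0],[0,0,0]]

```text
time: 15.78
tool_pos: [510.1, 74.3, 71.9]
tcp_rot: [-3.142, 0.004, 0.03]
contact_force: [-6.6, 0.0, 4.5]
grip_width: 0.3
finger_force: 3.2
```

Call:
servo_tool:
  deltas:
    - [[0.0043,0,0],[0,2.5,0]]
    - [[0.0043,0,0.0002],[0,2.5,0]]
    - [[0.0043,0,0.0004],[0,2.5,0]]
    - [[0.0042,0,0.0005],[0,2.5,0]]
    - [[0.0042,0,0.0008],[0,2.5,0]]
    - [[0.0042,0,0.0009],[0,2.5,0]]
    - [[0.0042,0,0.0011],[0,2.5,0]]
    - [[0.004,0,0.0013],[0,2.5,0]]
    - [[0.004,0,0.0015],[0,2.5,0]]
    - [[0.004,0,0.0016],[0,2.5,0]]
    - [[0.004,0,0.0018],[0,2.5,0]]
    - [[0.0038,0,0.002],[0,2.5,0]]
    - [[0.0037,0,0.0021],[0,2.5,0]]
    - [[0.0036,0,0.0024],[0,2.5,0]]

```text
time: 17.52
tool_pos: [593.5, 77.3, 122.6]
tcp_rot: [-3.137, -0.53, 0.029]
contact_force: [0.8, 1.2, 0.4]
grip_width: 0.3
finger_force: 0.0
```

```bash
python3 - <<'E'
from plant import bot
from h import *
o=bot.get_obs();print(toS(o['tool_pos']),o['tcp_rot'],o['contact_force'],o['joint_positions'])
im=bot.capture("scene")[:,:,::-1]
cv2.imwrite("pics/c6.png",cv2.resize(im[155:305,135:345],(798,570),interpolation=cv2.INTER_CUBIC))
plan([(st(80,0,71),ori(Y,np.radians(35)),14)],o)
E
```

```text
[ 35.20704014   1.42327925 122.64087966] [-3.13679684 -0.52950236  0.02941398] [0.77073938 1.22442196 0.35020906] [-0.0122701   0.38267203  1.94856437  0.09281204  0.28255803  1.44565969]
[[[0.0009,0.0001,0.0048],[-0.0,0.3,0.0]],[[0.0009,0.0001,0.0048],[-0.0,0.3,0.0]],[[0.0008,0.0001,0.0048],[-0.0,0.3,0.0]],[[0.0008,0.0001,0.0048],[-0.0,0.3,0.0]],[[0.0008,0.0001,0.0048],[-0.0,0.3,0.0]],[[0.0008,0.0001,0.0048],[-0.0,0.4,0.0]],[[0.0007,0.0001,0.0048],[-0.0,0.3,0.0]],[[0.0007,0.0002,0.0048],[-0.0,0.4,0.0]],[[0.0007,0.0001,0.0049],[-0.0,0.3,0.0]],[[0.0007,0.0002,0.0048],[-0.1,0.4,0.0]],[[0.0006,0.0001,0.0049],[-0.0,0.3,0.0]],[[0.0006,0.0001,0.0049],[-0.1,0.4,0.0]],[[0.0006,0.0002,0.0048],[-0.0,0.3,0.0]],[[0.0005,0.0001,0.0049],[-0.1,0.4,0.0]]]
```

View pics/c6.png

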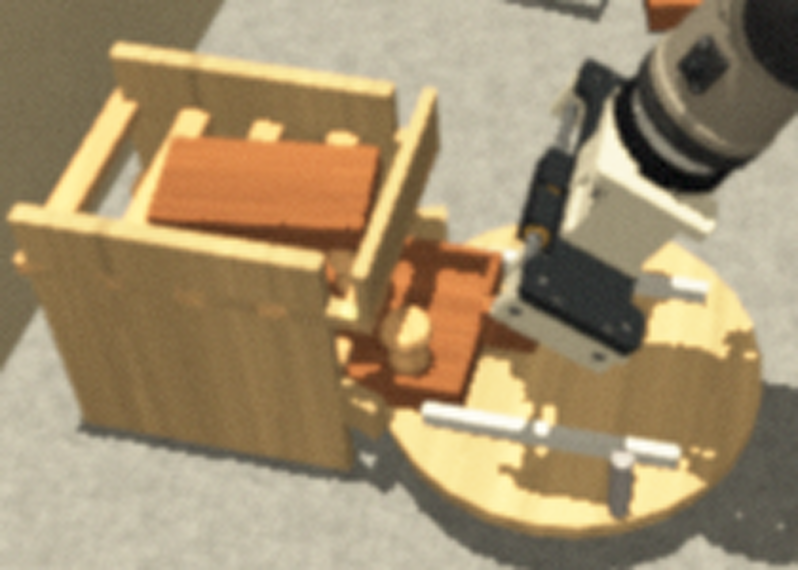

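The lean ran into joint 5's lower limit, so the tool rose off the pull. The tray is partway in, square, with a knob standing at (410,340). I'll back off and fit the arm's geometry to choose a reachable lean.

```bash
python3 - <<'E'
import fit
from fit import *
s=least_squares(res,[480,0,0,.8,0,10]+[0]*6,loss='soft_l1').x
ob={'tBR':(501,252),'tBL':(466,396)}
cm=dict(cams['scene']);cm['xyz']=cm['xyz']+s[6:9]
m=np.array(list(ob.values()))/3.8+[135,155]-.37
def r(q):
    p=s.copy();p[3:5]=0,q[0];d=pts(p);return (proj(cm,[d[k] for k in ob])-m).ravel()
u=least_squares(r,[90]);print(u.x,u.fun.reshape(-1,2).round(1))
o=bot.get_obs();print(toS(o['tool_pos']),o['joint_positions'],o['tool_pos'],o['tcp_rot'])
plan([(st(-60,0,127),ori(Y,0.17),10)],o)
E
```

```text
[142.08050965] [[ 1.1  0. ]
 [-1.  -0.3]]
[ 36.4549473   1.3445893 124.0443407] [-0.01234996  0.38164003  1.9468354   0.093223    0.28199499  1.44529583] [594.70063144  77.30106923 124.0443407 ] [-3.13686741 -0.53283371  0.02936281]
[[[-0.0082,0.0001,-0.0052],[-0.0,-2.1,0.0]],[[-0.0083,0.0001,-0.0048],[-0.0,-2.1,0.0]],[[-0.0085,0.0001,-0.0045],[-0.0,-2.1,0.0]],[[-0.0087,0.0001,-0.0042],[-0.0,-2.1,0.0]],[[-0.0088,0.0001,-0.0039],[-0.0,-2.1,0.0]],[[-0.009,0.0001,-0.0036],[-0.1,-2.1,0.0]],[[-0.0091,0.0001,-0.0033],[-0.0,-2.0,0.0]],[[-0.0092,0.0001,-0.0029],[-0.1,-2.1,0.0]],[[-0.0093,0.0001,-0.0026],[-0.0,-2.0,0.0]],[[-0.0093,0.0002,-0.0023],[-0.1,-2.1,0.1]]]
```

Call:
servo_tool:
  deltas:
    - [[-0.008,0,-0.005],[0,-2.1,0]]
    - [[-0.008,0,-0.005],[0,-2.1,0]]
    - [[-0.0085,0,-0.0045],[0,-2.1,0]]
    - [[-0.0085,0,-0.004],[0,-2.1,0]]
    - [[-0.009,0,-0.004],[0,-2.1,0]]
    - [[-0.009,0,-0.0035],[0,-2.1,0]]
    - [[-0.009,0,-0.0035],[0,-2.1,0]]
    - [[-0.009,0,-0.003],[0,-2.1,0]]
    - [[0,0,0],[0,0,0]]

```text
time: 18.7
tool_pos: [516.1, 74.9, 124.8]
tcp_rot: [-3.137, -0.234, 0.031]
contact_force: [0.3, 0.1, -0.3]
grip_width: 0.5
finger_force: 0.0
```

```bash
cat > kin.py <<'E'
from plant import bot
from h import *
import json
from scipy.optimize import least_squares
D=[([-1.46398665,.342708,1.524998,0,1.275366,-.146],[131.288,-507.917,226.06]),
([1.78075186e-01,3.24170387e-01,1.61233100,0,1.20097378,1.23585682],[478.96275911,163.86381161,205.48345336]),
([-0.01234996,0.38164003,1.9468354,0.093223,0.28199499,1.44529583],[594.7,77.30,124.04])]
try: D+=json.load(open('d.json'))
except Exception: pass
def fk(g,q):
    a,h,L1,e,L2,L3,off=g
    A=R.from_euler('z',q[0])*R.from_euler('y',q[1]); B=A*R.from_euler('y',q[2]); C=B*R.from_euler('z',q[3])*R.from_euler('y',q[4])
    p=R.from_euler('z',q[0]).apply([a,off,h])+A.apply([0,0,L1])+B.apply([e,0,L2])+C.apply([0,0,L3])
    return p,C.apply([0,0,1.])
def solve():
    f=lambda g:np.concatenate([fk(g,q)[0]-p for q,p in D]+[(g-[0,350,425,0,400,280,76])/300])
    s=least_squares(f,[0.,350,425,0,400,280,76]);return s.x,np.abs(s.fun[:-7]).max()
if __name__=="__main__":
    o=bot.get_obs();D.append((o['joint_positions'].tolist(),o['tool_pos'].tolist()));json.dump(D[3:],open('d.json','w'))
    print(toS(o['tool_pos']),o['tcp_rot'],o['joint_positions'],o['contact_force'])
    g,e=solve();print(g.round(1),e)
    for q,p in D: print(fk(g,q)[1].round(3))
    for L in (20,25,30,35):
      for x in (10,50,88):
        for z in (70,80):
          tp=st(x,0,z);td=ori(Y,np.radians(L)).apply([0,0,1])
          f=lambda q:np.concatenate([(fk(g,q)[0]-tp)/100,fk(g,q)[1]-td])
          s=least_squares(f,[.1,.4,1.7,0,.6],bounds=([-2.5,-.77,.04,-1,.0],[2.5,2.02,2.7,4.1,2.66]))
          print(L,x,z,s.x.round(2),round(s.cost,6))
E
python3 kin.py
```

```text
[-42.1803266    1.24822529 124.75590891] [-3.13722407 -0.23394945  0.03074632] [-0.01160824  0.33680103  1.88306307  0.02232558  0.68828358  1.51234805] [ 0.25142344  0.11982338 -0.27387728]
[  0.9 227.3 502.4  46.6 380.  318.7  76.4] 0.058414049903973364
[-0.     0.001 -1.   ]
[ 0.004  0.001 -1.   ]
[ 0.508  0.02  -0.861]
[ 0.232  0.011 -0.973]
20 10 70 [-0.01  0.47  1.9   0.03  0.42] 0.0
20 10 80 [-0.01  0.45  1.9   0.03  0.44] 0.0
20 50 70 [-0.01  0.52  1.8   0.03  0.47] 0.0
20 50 80 [-0.01  0.51  1.79  0.03  0.5 ] 0.0
20 88 70 [-0.    0.58  1.69  0.02  0.53] 0.0
20 88 80 [-0.    0.56  1.68  0.02  0.55] 0.0
25 10 70 [-0.01  0.46  1.98  0.06  0.27] 0.0
25 10 80 [-0.01  0.44  1.97  0.06  0.3 ] 0.0
25 50 70 [-0.01  0.51  1.87  0.05  0.32] 0.0
25 50 80 [-0.01  0.49  1.87  0.05  0.35] 0.0
25 88 70 [-0.01  0.56  1.77  0.04  0.38] 0.0
25 88 80 [-0.01  0.54  1.76  0.04  0.4 ] 0.0
30 10 70 [-0.01  0.45  2.05  0.19  0.11] 0.0
30 10 80 [-0.01  0.43  2.05  0.15  0.14] 0.0
30 50 70 [-0.01  0.5   1.95  0.12  0.17] 0.0
30 50 80 [-0.01  0.48  1.94  0.1   0.2 ] 0.0
30 88 70 [-0.01  0.55  1.85  0.08  0.22] 0.0
30 88 80 [-0.01  0.53  1.84  0.07  0.25] 0.0
35 10 70 [-0.02  0.46  2.13  2.68  0.06] 0.0
35 10 80 [-0.02  0.43  2.12  2.27  0.03] 0.0
35 50 70 [-0.01  0.5   2.02  1.27  0.02] 0.0
35 50 80 [-0.01  0.48  2.02  0.6   0.04] 0.0
35 88 70 [-0.01  0.55  1.92  0.33  0.07] 0.0
35 88 80 [-0.01  0.53  1.91  0.24  0.09] 0.0
```

```bash
python3 - <<'E'
from plant import bot
from h import *
o=bot.get_obs();r=np.radians
s=plan([(st(-35,0,75),ori(Y,r(20)),6)],o);print()
s=plan([(st(2,0,75),ori(Y,r(20)),8),(st(26,0,75),ori(Y,r(20)),8)],o,s)
s=plan([(st(56,0,75),ori(Y,r(23)),8),(st(80,0,75),ori(Y,r(27)),8)],o,s)
E
```

```text
[[[-0.0008,0.0002,0.0083],[-0.0,1.1,0.0]],[[-0.0009,0.0003,0.0083],[-0.1,1.1,0.0]],[[-0.0011,0.0002,0.0083],[-0.0,1.1,0.0]],[[-0.0012,0.0002,0.0083],[-0.1,1.1,0.0]],[[-0.0014,0.0002,0.0083],[-0.0,1.1,0.0]],[[-0.0016,0.0003,0.0083],[-0.1,1.1,0.1]]]

[[[0.0044,-0.0,0.0016],[0.0,-0.0,-0.0]],[[0.0043,-0.0,0.0016],[0.0,-0.0,-0.0]],[[0.0044,-0.0,0.0016],[0.0,-0.0,-0.0]],[[0.0043,-0.0,0.0016],[0.0,-0.0,-0.0]],[[0.0044,-0.0,0.0016],[0.0,-0.0,-0.0]],[[0.0043,-0.0,0.0015],[0.0,-0.0,-0.0]],[[0.0044,-0.0,0.0016],[0.0,-0.0,-0.0]],[[0.0043,-0.0,0.0015],[0.0,-0.0,-0.0]],[[0.0028,-0.0,0.001],[0.0,-0.0,-0.0]],[[0.0028,-0.0,0.001],[0.0,-0.0,-0.0]],[[0.0028,-0.0,0.001],[0.0,-0.0,-0.0]],[[0.0028,-0.0,0.001],[0.0,-0.0,-0.0]],[[0.0028,-0.0,0.0011],[0.0,-0.0,-0.0]],[[0.0029,-0.0,0.001],[0.0,-0.0,-0.0]],[[0.0028,-0.0,0.0011],[0.0,-0.0,-0.0]],[[0.0029,-0.0,0.001],[0.0,-0.0,-0.0]]]
[[[0.0035,-0.0,0.0013],[0.0,0.4,-0.0]],[[0.0035,-0.0,0.0013],[0.0,0.4,-0.0]],[[0.0035,-0.0,0.0013],[0.0,0.4,-0.0]],[[0.0035,-0.0,0.0014],[0.0,0.4,-0.0]],[[0.0035,-0.0,0.0014],[0.0,0.3,-0.0]],[[0.0035,-0.0,0.0014],[0.0,0.4,-0.0]],[[0.0035,-0.0,0.0014],[0.0,0.3,-0.0]],[[0.0034,-0.0,0.0015],[0.0,0.4,-0.0]],[[0.0028,-0.0,0.0012],[0.0,0.5,-0.0]],[[0.0027,-0.0,0.0012],[0.0,0.5,-0.0]],[[0.0027,-0.0,0.0012],[0.0,0.5,-0.0]],[[0.0027,-0.0,0.0012],[0.0,0.5,-0.0]],[[0.0027,-0.0,0.0013],[0.0,0.5,-0.0]],[[0.0027,-0.0,0.0013],[0.0,0.5,-0.0]],[[0.0028,-0.0,0.0013],[0.0,0.5,-0.0]],[[0.0027,-0.0001,0.0013],[0.0,0.5,-0.0]]]
```

Call:
servo_tool:
  deltas:
    - [[-0.001,0.0002,0.0083],[0,1.1,0]]
    - [[-0.001,0.0002,0.0083],[0,1.1,0]]
    - [[-0.001,0.0002,0.0083],[0,1.1,0]]
    - [[-0.0012,0.0002,0.0083],[-0.1,1.1,0]]
    - [[-0.0014,0.0002,0.0083],[0,1.1,0]]
    - [[-0.0016,0.0002,0.0083],[-0.1,1.1,0]]
    - [[0,0,0],[0,0,0]]

```text
time: 19.58
tool_pos: [522.1, 74.1, 73.8]
tcp_rot: [-3.141, -0.347, 0.03]
contact_force: [0.6, 1.2, -1.4]
grip_width: 0.6
finger_force: 0.0
```

Call:
servo_tool:
  deltas:
    - [[0.0044,0,0.0016],[0,0,0]]
    - [[0.0044,0,0.0016],[0,0,0]]
    - [[0.0044,0,0.0016],[0,0,0]]
    - [[0.0044,0,0.0016],[0,0,0]]
    - [[0.0044,0,0.0016],[0,0,0]]
    - [[0.0044,0,0.0016],[0,0,0]]
    - [[0.0044,0,0.0016],[0,0,0]]
    - [[0.004,0,0.0015],[0,0,0]]
    - [[0.0028,0,0.001],[0,0,0]]
    - [[0.0028,0,0.001],[0,0,0]]
    - [[0.0028,0,0.001],[0,0,0]]
    - [[0.0028,0,0.001],[0,0,0]]
    - [[0.0028,0,0.001],[0,0,0]]
    - [[0.0028,0,0.001],[0,0,0]]
    - [[0.0028,0,0.001],[0,0,0]]
    - [[0.0028,0,0.001],[0,0,0]]

```text
time: 21.58
tool_pos: [583.3, 76.0, 74.2]
tcp_rot: [-3.141, -0.347, 0.03]
contact_force: [-3.7, 0.3, -0.8]
grip_width: 0.2
finger_force: 1.3
```

```bash
python3 - <<'E'
from plant import bot
from h import *
o=bot.get_obs();print(toS(o['tool_pos']),o['tcp_rot'],o['contact_force'],o['joint_positions'])
E
```

```text
[25.00731964  0.36211749 74.21012593] [-3.14059117 -0.34711065  0.03033765] [-3.6701375   0.32870572 -0.84700139] [-0.00845258  0.48240397  1.85996516  0.03246184  0.45259728  1.50512159]
```

In contact and pushing at 3.7 N, so I'll carry on while leaning to 27°.

Call:
servo_tool:
  deltas:
    - [[0.0035,0,0.0012],[0,0.4,0]]
    - [[0.0035,0,0.0012],[0,0.4,0]]
    - [[0.0035,0,0.0013],[0,0.4,0]]
    - [[0.0035,0,0.0013],[0,0.4,0]]
    - [[0.0035,0,0.0013],[0,0.4,0]]
    - [[0.0035,0,0.0014],[0,0.4,0]]
    - [[0.0035,0,0.0014],[0,0.4,0]]
    - [[0.0034,0,0.0014],[0,0.4,0]]
    - [[0.0028,0,0.0012],[0,0.5,0]]
    - [[0.0027,0,0.0012],[0,0.5,0]]
    - [[0.0027,0,0.0012],[0,0.5,0]]
    - [[0.0027,0,0.0012],[0,0.5,0]]
    - [[0.0027,0,0.0012],[0,0.5,0]]
    - [[0.0027,0,0.0013],[0,0.5,0]]

```text
time: 23.32
tool_pos: [631.1, 77.4, 74.9]
tcp_rot: [-3.141, -0.456, 0.03]
contact_force: [-1.4, -0.3, -1.0]
grip_width: 0.4
finger_force: 1.0
```

```bash
python3 - <<'E'
from plant import bot
from h import *
o=bot.get_obs();print(toS(o['tool_pos']),o['tcp_rot'],o['contact_force'],o['joint_positions'])
E
```

```text
[72.88589832  0.42352356 74.87808771] [-3.14057326 -0.45644502  0.0302171 ] [-1.38751883 -0.28654186 -0.97317038] [-0.0071789   0.52533536  1.82725127  0.05350573  0.33331439  1.48665901]
```

Call:
servo_tool:
  deltas:
    - [[0.0018,0,0.0009],[0,0.3,0]]
    - [[0.0018,0,0.0009],[0,0.2,0]]
    - [[0.0018,0,0.0009],[0,0.2,0]]
    - [[0.0018,0,0.0009],[0,0.2,0]]
    - [[0.0018,0,0.0009],[0,0,0]]

```text
time: 23.95
tool_pos: [641.1, 77.8, 74.9]
tcp_rot: [-3.141, -0.472, 0.03]
contact_force: [-2.5, 0.1, -1.4]
grip_width: 0.2
finger_force: 1.0
```

Call:
servo_tool:
  deltas:
    - [[0.0009,0,0.0005],[0,0,0]]
    - [[0.0009,0,0.0005],[0,0,0]]
    - [[0.0009,0,0.0005],[0,0,0]]

```text
time: 24.32
tool_pos: [644.1, 77.9, 75.0]
tcp_rot: [-3.14, -0.472, 0.03]
contact_force: [-4.4, 0.4, 1.5]
grip_width: 0.5
finger_force: 2.2
```

Call:
servo_tool:
  deltas:
    - [[0.0009,0,0.0005],[0,0,0]]
    - [[0.0009,0,0.0005],[0,0,0]]

```text
time: 24.58
tool_pos: [646.2, 77.9, 74.9]
tcp_rot: [-3.141, -0.472, 0.03]
contact_force: [-4.9, 0.3, 3.0]
grip_width: 0.0
finger_force: 2.6
```

Call:
servo_tool:
  deltas:
    - [[0.0009,0,0.0005],[0,0,0]]
    - [[0.0009,0,0.0005],[0,0,0]]

```text
time: 24.82
tool_pos: [648.2, 78.0, 74.8]
tcp_rot: [-3.141, -0.472, 0.03]
contact_force: [-5.6, 0.4, 4.0]
grip_width: 0.4
finger_force: 2.7
```

Call:
servo_tool:
  deltas:
    - [[0.0009,0,0.0005],[0,0,0]]
    - [[0.0009,0,0.0005],[0,0,0]]

```text
time: 25.08
tool_pos: [649.0, 78.1, 74.6]
tcp_rot: [-3.141, -0.469, 0.03]
contact_force: [-16.6, -2.5, 12.4]
grip_width: 0.2
finger_force: 8.3
```

Call:
servo_tool:
  deltas:
    - [[0,0,0],[0,0,0]]
    - [[-0.005,0,-0.0025],[0,0,0]]
    - [[-0.01,0,-0.005],[0,0,0]]
    - [[-0.02,0,-0.01],[0,0,0]]
    - [[-0.03,0,-0.02],[0,0,0]]
    - [[-0.03,0,-0.03],[0,0,0]]
    - [[-0.02,0,-0.04],[0,-2,0]]
    - [[0,0,-0.04],[0,-4,0]]
    - [[0,0,-0.04],[0,-5,0]]
    - [[-0.02,0,-0.04],[0,-5,0]]
    - [[-0.04,0,-0.03],[0,-3,0]]
    - [[-0.04,0,0],[0,0,0]]
    - [[0,0,0],[0,0,0]]

```text
time: 26.7
tool_pos: [356.9, 69.1, 252.1]
tcp_rot: [-3.14, -0.127, 0.031]
contact_force: [1.3, -0.1, 0.4]
grip_width: 0.4
finger_force: 0.0
```

```bash
python3 - <<'E'
from plant import bot
from h import *
o=bot.get_obs();print(toS(o['tool_pos']),o['contact_force'])
a=bot.capture("scene")[:,:,::-1][155:305,145:345]
b=bot.capture("side")[:,:,::-1][180:280,200:360]
cv2.imwrite("pics/c7.png",np.vstack([cv2.resize(x,(480,h),interpolation=cv2.INTER_CUBIC) for x,h in((a[55:],228),(b,300))]) if 0 else cv2.resize(a[30:120,40:160],(800,600),interpolation=cv2.INTER_CUBIC))
E
```

```text
[-2.01518000e+02  3.18162211e-03  2.52089291e+02] [ 1.30513919 -0.14107812  0.35771042]
```

View pics/c7.png

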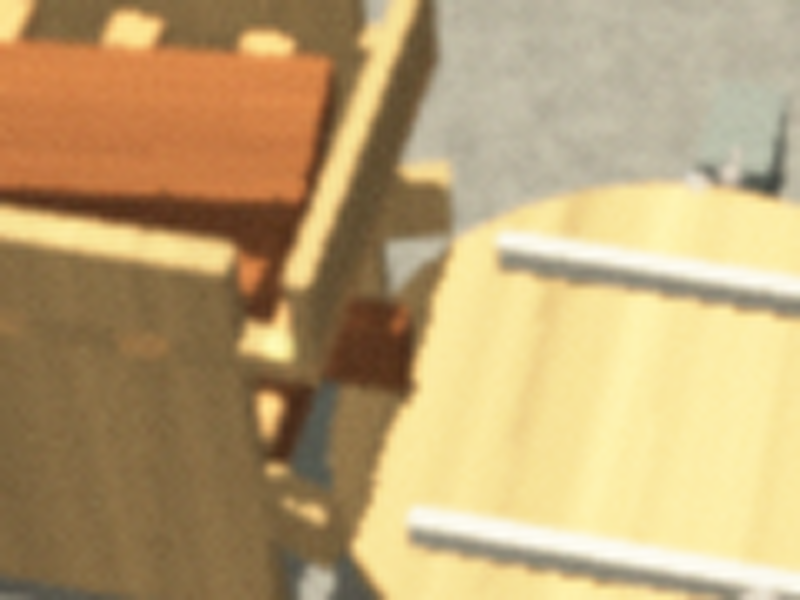

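```bash
python3 - <<'E'
import fit
from fit import *
s=least_squares(res,[480,0,0,.8,0,10]+[0]*6,loss='soft_l1').x
cm=dict(cams['scene']);cm['xyz']=cm['xyz']+s[6:9]
c=R.from_euler('z',s[2]).as_matrix()
for tx in(211,218,224):
    P=[c@np.array([tx-121,y,53+z])+[s[0],s[1],0] for y in(-7,7) for z in(44,6)]
    print(tx,((proj(cm,P)+.37-185)*6.667).round().tolist())
im=bot.capture("wrist")[:,:,::-1]
cv2.imwrite("pics/w8.png",im)
print(bot.get_obs()['tool_pos'],bot.camera_model('wrist'))
E
```

```text
211 [[432.0, 305.0], [437.0, 371.0], [423.0, 334.0], [428.0, 400.0]]
218 [[414.0, 302.0], [419.0, 368.0], [404.0, 331.0], [409.0, 397.0]]
224 [[398.0, 300.0], [403.0, 365.0], [388.0, 328.0], [394.0, 394.0]]
[359.65336847  68.88190423 252.3743303 ] {'mtx': array([[341.66881453,   0.        , 279.70807462],
       [  0.        , 341.66881453, 208.88093308],
       [  0.        ,   0.        ,   1.        ]]), 'dist': array([-0.08367867,  0.        ,  0.        ,  0.        ,  0.        ]), 'xyz': array([422.66727477,  70.46833871, 419.80738824]), 'rotation': array([ 2.95799080e+00,  9.75157813e-04, -1.53980566e+00])}
```

View pics/w8.png

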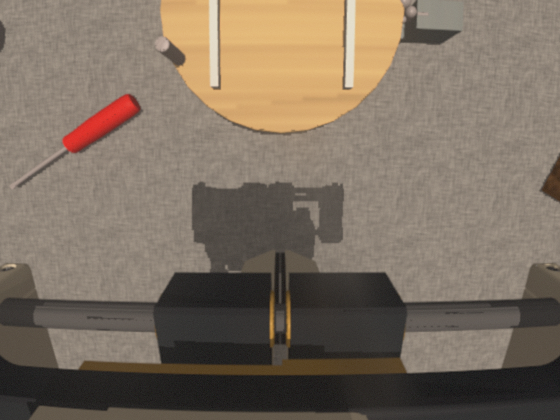

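The pull end's corners (410,305 and 410,388) match the tray being home at about 218 mm. The wrist view shows the empty turntable with its rails pointing straight at the rack and nothing knocked over. The robot is clear, so I'll hand in.

```bash
python3 -c "
from plant import bot
print(bot.close_job())"
```

```text
the job is handed in; nothing more can be done
None
```

I handed the job in at about 27 s: the turntable is in its detent and the tray sits against the back stop (about 218 mm in the image). The rack hid the knobs in my last pictures, so I did not see them standing at the end, and the hand-in gave no verdict.

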